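# Seat the culture plate and snap the latch shut

### The arm

A 6-joint arm with a two-finger parallel gripper is mounted at the origin on the work surface. World frame = base frame: x ahead of the robot, y to its left, z up, the work surface at z = 0. Lengths are in m, angles in rad, forces in N, time in s.
With the tool pointing down it reaches from about 0.3 to 0.75 m from the base axis. Payload 8.5 kg.
Tool frame: the origin (TCP) lies midway between the tips of the shut fingers; the grasp point (between the pads) lies 19 mm behind it (robot.grasp_offset is the z of the grasp point in the tool frame, in m); z points along the fingers, y is the direction in which the jaws open and shut (so a half turn about z gives the same grasp; the last joint's range is limited). The gripper opens to 85 mm and grips with 20 to 120 N. Pads are 22 mm wide; open, the fingers measure 114 mm over their backs; the gripper's body (76 mm by 85 mm) begins 54 mm behind the grasp point. The pads swing forward as they close: fully open they stand 13 mm farther back than shut.
Start: joints at [0.906, 0.381, 1.297, -0, 1.464, -0.215], TCP at [0.239, 0.495, 0.231] pointing down, gripper open.
Joint ranges: [-3.11, 3.11], [-0.89, 2.33], [0.22, 2.48], [-1.42, 4.56], [0.17, 2.85], [-2.88, 2.88]. Speed limits (rad/s): [2.39, 2.39, 3.14, 3.14, 3.14, 3.14].

### API

Orientations are given as a unit quaternion [w, x, y, z].
In Python, from bench import robot, viewer, search_frame, landmark_of gives the robot as it stands.
- The arm moves only by the tool send_rows, never from a script. Its arguments are lists of equal length, an entry for each row: "turn": the turn, a rotation vector about the tool's x, y, z in degrees, a list of three; "dp": the shift along the tool's x, y, z in cm, a list of three; "fingers": the opening in per cent of the stroke, from 0 (shut) to 100 (fully open). In form: {"turn": [[rx, ry, rz], ...], "dp": [[x, y, z], ...], "fingers": [fingers, ...]}. A call has 1 to 20 rows; each row shifts and turns the commanded pose from where the row before left it, along the tool's axes as they then stand; what a row does not reach is not made up. A row lasts 1/10 s, in which the tool goes at most 50 mm and 8.59 degrees, less where a joint would pass 70% of its speed; a pose out of reach is approached as far as the arm can. A call with a gripper value outside its range is refused whole. The fingers move at their own pace and stop on an object; "squeeze" is the grip in N (left out, the last holds). Time passes only in rows, so rows that do not move let the fingers close. It gives the time, the measured TCP pose, the force and the opening at its end, in the units of the state.
- robot.read_state(): the state, without advancing time (a new reading comes with each control period).
- viewer.capture(name): name is "side" or "top"; returns a dict with "frame" (420x560x3 uint8, red, green, blue), "fx", "fy", "cx", "cy" (pixels), "pose" (4x4, takes a point from camera to world coordinates). Camera axes: x right, y up, looking along -z (the intrinsics and any distortion apply to the point x, -y, -z); pixel columns grow to the right and rows downward; lengths in m; the calibration is good to about 2 mm. A picture is of the moment at which its call begins. There is no depth.
- robot.finish_job(): hands the job in, once; it reports no verdict.
Trained networks look in a picture, given as the dict that the camera call returned (one of the last four; its "shot" number tells which), for a name from the list of things; names that differ only in an ending like _2 or _b are one class to them, and where a whole thing is asked for, a point or a joint stands for the part that bears it (a point fixed in the world has none). Each returns a list of dicts, best first, with "score" (0 to 1); they miss things now and then, are a little off and sometimes report something else, mostly with a low value. They report only what shows in the picture. A call takes as long as a camera call. They do not tell look-alikes from the thing itself.
- search_frame(query, picture): "bbox" ([left, top, right, bottom] in pixels, round what is visible of it).
- landmark_of(query, picture): "uv" ([column, row] in pixels: a listed point, or the origin of a listed thing).
The state is a dict: "time": time; "joint_pos": joint angles; "joint_vel": joint speeds; "tau": joint torques, N m; "eef_pos": TCP position; "eef_rot": TCP orientation; "wrist_force": force on the tool from outside, world axes, zero at the start; "wrist_torque": the same for the moment, N m; "width": finger opening in m.
Only numpy, scipy, OpenCV 4.12 (cv2) and the standard library are available. Lean on these libraries where they do the work, as an engineer would, in place of code of your own. Each camera call takes 0.05 s, during which the arm holds its last target.

### The job

On the lab bench a lidded multiwell plate lies part-way out in its metal nest. Push the plate along its rails until it is fully home against the far stop, then push the red-knobbed latch lever round past its stiff point until it snaps into lock behind the plate. Only push: do not lift the plate off its bed, and leave the glassware and other things around it where they are.

Things in the scene. Friction and masses are not known exactly. Their poses are not given: they have to be found in the camera images.
- nest: Blue-grey metal nest fixed to the bench, slab 8 mm thick, from x -115 to +140 mm, y +-55 mm, with a wing to y +101 mm for the latch. +x: the way the plate slides home, roughly away from the robot; z up. Origin: at bench height, on the centre line, below the near edge of a plate that is home. Bright side rails along x at y = +-48.5 mm, tops 16 mm above the bench, leave the plate 2 mm play each side.
- plate: White 24-well plate with clear lid, 127.8 (its x) x 85.5 (its y) x 20 mm, about 90 g, loose on the nest's slab (underside 8 mm, top 28 mm above the bench). Origin: centre of its underside; axes parallel to the nest's. Starts 45 to 75 mm short of home. Home, its origin is at x = 64 mm in the nest's frame and its near edge at x = 0. Slides at under 2 N.
- nest_stop (a point): Middle of the near face of the bright stop bar that crosses the nest's far end, at x = 128 mm in the nest's frame, y = 0; the bar is 22 mm high above the bench. The plate is fully home when its far edge rests on it. This point is 18 mm above the bench.
- latch_pivot (a point): Vertical axis of the latch lever, at x = -9, y = 72 mm in the nest's frame, 20 mm above the bench. The steel lever bar is 12 mm wide, 20 to 32 mm above the bench, 98 mm long from the axis. A brass spring strut, up to 48 mm above the bench, links the lever's hub to a post 60 mm from the axis towards the nest's +x.
- latch (a joint): Angle (rad) of the latch lever, swinging level about latch_pivot. 0: open, pointing to the nest's -x, beside the track; grows counter-clockwise seen from above. 1.57: locked, at its end stop, pointing to the nest's -y, 3 mm behind a plate that is home. Starts open. A spring resists up to the dead point at 1.25 (at most 8 N at the knob), then drives it on to 1.57 and holds it.
- latch_knob (a point): Centre of the upright red knob on the lever, 90 mm from the pivot axis: a cylinder 20 mm in diameter, from 32 to 73 mm above the bench; this point is 52.5 mm above the bench.
- vial: Amber sample vial standing at the nest's -y side, 26 mm in diameter, 52 mm high. Origin under its centre. Leave alone.
- tipbox: Blue box with clear lid, 87 x 62 x 58 mm, standing at the nest's +y side. Origin under its centre. Leave alone.
- bottle: Clear bottle with blue cap, 70 mm in diameter, 150 mm high, to the robot's left. Origin under its centre. Leave alone.
- beaker: Open glass beaker, 76 mm across the rim, 95 mm high, to the left. Origin under its centre. Leave alone.
- dish: Flat clear dish, 92 mm in diameter, 16 mm high, to the right. Origin under its centre. Leave alone.
- jar: Amber jar with white lid, 60 mm in diameter, 75 mm high, to the right. Origin under its centre. Leave alone.
- timer: White square bench timer, 65 x 65 x 22 mm, to the right. Origin under its centre. Leave alone.
Not all that is in view belongs to the job. What is shaped like the plate but black, green or purple is not meant.

How it is judged:
By the outcome, as a careful person would: the job done as asked, in the order asked, and still so for the second after the job is handed in, with the robot touching nothing.
It also fails if it takes over 51 s, if anything falls off the work surface, if the arm or the gripper's body presses on something with over 40 N, if the wrist force passes 120 N, or if a joint passes its speed limit or range.

## Working session

There is one attempt and no reset: what is moved stays moved. The work goes in short steps, Python scripts to look and compute and a tool call to move; the robot and the scene stay as the last step left them, time stands still between calls to the robot, and variables do not carry over. Pictures are saved under pics/ and viewed, and the job is handed in when it is done.

Besides the shell and the picture viewer there is one more tool, called as a command line: name --argument value ..., lists and objects as JSON in quotes. send_rows: Moves the arm, as the interface text tells. Its arguments: {"type":"object","properties":{"turn":{"type":"array"},"dp":{"type":"array"},"fingers":{"type":"array"},"squeeze":{"type":"number"}},"required":["turn","dp","fingers"]}

```bash
ls; mkdir -p pics; cat > h.py <<'E'
import numpy as np, cv2, pickle
from bench import robot, viewer, search_frame, landmark_of
def cap(n,fn=None):
    p=viewer.capture(n)
    if fn: cv2.imwrite('pics/'+fn,cv2.cvtColor(p['frame'],cv2.COLOR_RGB2BGR))
    return p
def ray(p,uv):
    K=np.array([[p['fx'],0,p['cx']],[0,p['fy'],p['cy']],[0,0,1]])
    d=np.array(p['dist']) if 'dist' in p else None
    x=(uv[0]-p['cx'])/p['fx'];y=(uv[1]-p['cy'])/p['fy']
    T=np.array(p['pose']);v=T[:3,:3]@np.array([x,-y,-1]);return T[:3,3],v
def onz(p,uv,z):
    o,v=ray(p,uv);return o+v*(z-o[2])/v[2]
def proj(p,X):
    T=np.array(p['pose']);c=T[:3,:3].T@(np.array(X)-T[:3,3])
    return np.array([p['fx']*c[0]/-c[2]+p['cx'],p['fy']*-c[1]/-c[2]+p['cy']])
E
python3 - <<'E'
from h import *
for n in('top','side'):
    p=cap(n,n+'0.png')
    print(n,{k:v for k,v in p.items() if k!='frame'})
    for q in ['nest','plate','nest_stop','latch_pivot','latch_knob','vial','tipbox','bottle','beaker','dish','jar','timer']:
        l=landmark_of(q,p)[:3]
        print(q,[(np.round(a['uv'],1).tolist(),round(a['score'],2)) for a in l])
s=robot.read_state();print(s)
E
```

```text
pics
top {'fx': 429.7108357332562, 'fy': 429.7108357332562, 'cx': 279.6599533543936, 'cy': 202.99640604307905, 'pose': array([[-0.00142   ,  0.99302764, -0.11787322,  0.40937032],
       [-0.99990617, -0.00301596, -0.01336234,  0.01023597],
       [-0.01362467,  0.11784318,  0.99293875,  1.21420245],
       [ 0.        ,  0.        ,  0.        ,  1.        ]]), 'shot': 1}
nest [([300.1, 184.4], 0.69)]
plate [([301.5, 278.5], 0.85), ([380.5, 215.2], 0.82), ([300.3, 178.4], 0.65)]
nest_stop [([431.0, 242.2], 0.16)]
latch_pivot [([272.0, 182.7], 0.78)]
latch_knob [([261.3, 207.0], 0.65)]
vial [([335.8, 182.5], 0.52)]
tipbox [([261.0, 125.2], 0.73)]
bottle [([154.5, 226.0], 0.75)]
beaker [([142.2, 185.5], 0.78)]
dish [([415.5, 156.0], 0.75)]
jar [([429.6, 244.4], 0.85), ([432.4, 197.2], 0.16)]
timer [([431.8, 198.5], 0.87)]
side {'fx': 493.5863803249027, 'fy': 493.5863803249027, 'cx': 280.63046104469714, 'cy': 207.96183443274478, 'pose': array([[ 9.69952107e-01,  1.60890392e-01, -1.82502583e-01,
         3.48760329e-01],
       [-2.43294176e-01,  6.44270691e-01, -7.25067736e-01,
       
[... 775 characters left out ...]
{'time': 1.3, 'joint_pos': array([ 9.05700061e-01,  3.80615034e-01,  1.29737904e+00,  2.20712752e-05,
        1.46360772e+00, -2.15304328e-01]), 'joint_vel': array([-1.39315298e-03, -8.26331207e-04,  8.71769433e-05, -4.42774796e-04,
        7.41634807e-05,  6.11360045e-04]), 'tau': array([ 2.59646215e-03, -4.48331773e+01, -2.31465018e+01,  2.62133619e-05,
        4.18922664e-04, -1.09172161e-04]), 'eef_pos': array([0.23912137, 0.49528891, 0.2313214 ]), 'eef_rot': array([-1.18741228e-05,  2.23006103e-01,  9.74817048e-01,  5.40169403e-07]), 'wrist_force': array([-0.64825992, -0.27772647, -0.82952791]), 'wrist_torque': array([-0.01380821,  0.01293284, -0.06327752]), 'width': 0.0853867975339522}
```

View pics/top0.png

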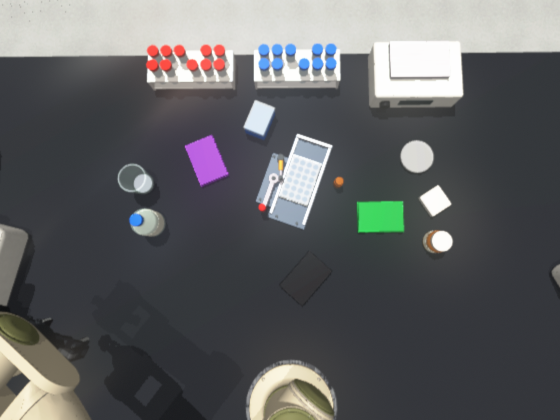

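View pics/side0.png

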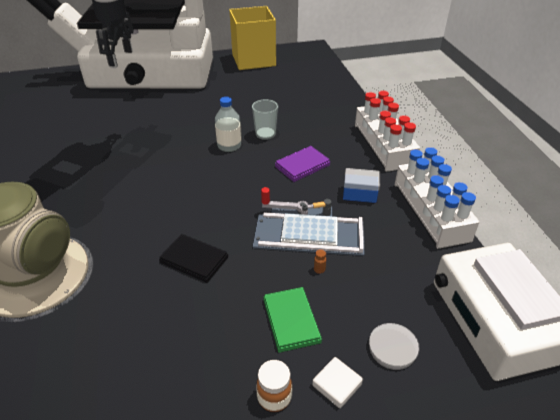

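```bash
python3 - <<'E'
import cv2
a=cv2.imread('pics/top0.png')[80:260,200:360];cv2.imwrite('pics/topc.png',cv2.resize(a,None,fx=3.3,fy=3.3,interpolation=cv2.INTER_CUBIC))
a=cv2.imread('pics/side0.png')[150:300,210:410];cv2.imwrite('pics/sidec.png',cv2.resize(a,None,fx=4,fy=4,interpolation=cv2.INTER_CUBIC))
E
```

```text
(no output)
```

View pics/topc.png

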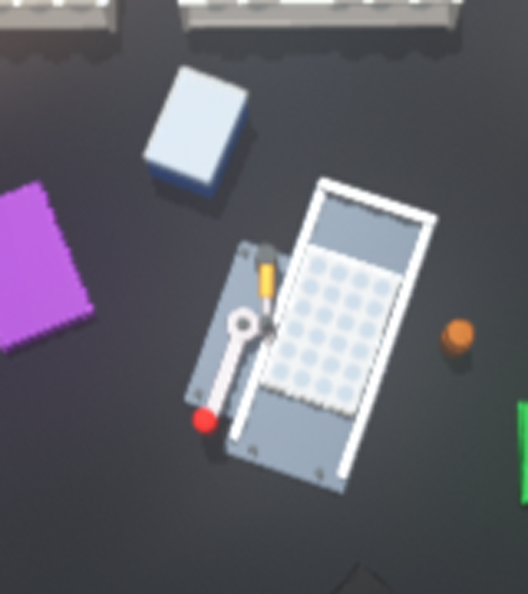

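View pics/sidec.png

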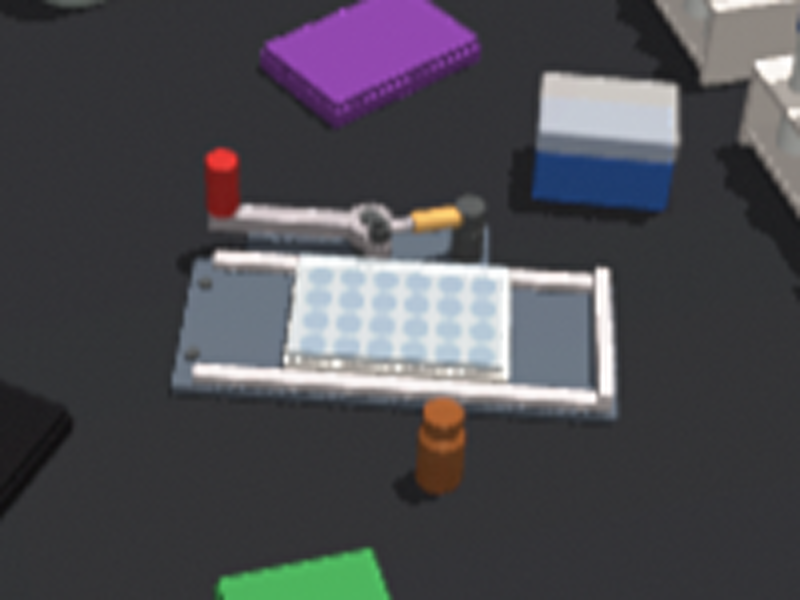

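```bash
cat > fit.py <<'E'
from h import *
from scipy.optimize import least_squares
def n2w(q,P):
    c,s=np.cos(q[2]),np.sin(q[2]);P=np.array(P,float)
    return np.array([q[0]+c*P[0]-s*P[1],q[1]+s*P[0]+c*P[1],P[2]])
E
python3 - <<'E'
from fit import *
pt=cap('top');ps=cap('side')
T=lambda u,v:(200+u/3.3-.35,80+v/3.3-.35); S=lambda u,v:(210+u/4-.4,150+v/4-.4)
obs=[(pt,T(227,453),(-.115,.055,.008)),(pt,T(345,491),(-.115,-.055,.008)),(pt,T(205,421),(-.099,.072,.073)),(pt,T(243,323),(-.009,.072,.034)),
(pt,T(320,180),(.140,.053,.022)),(pt,T(437,217),(.140,-.053,.022)),
(ps,S(222,157),(-.099,.072,.073)),(ps,S(173,388),(-.115,-.055,.008)),(ps,S(195,262),(-.115,.055,.008)),(ps,S(617,408),(.14,-.055,.008)),(ps,S(371,222),(-.009,.072,.034)),(ps,S(608,268),(.14,.053,.022))]
def r(q):return np.concatenate([proj(p,n2w(q,P))-np.array(u) for p,u,P in obs])
f=least_squares(r,[.45,-.05,-.25],loss='soft_l1');q=f.x
print(q);print(np.round(r(q).reshape(-1,2),1).tolist())
np.save('q.npy',q)
for nm,p,Fn,sc in (('top',pt,(200,80),3.3),('side',ps,(210,150),4)):
    im=cv2.cvtColor(p['frame'],cv2.COLOR_RGB2BGR);
    im=im[80:260,200:360] if nm=='top' else im[150:300,210:410]
    im=cv2.resize(im,None,fx=sc,fy=sc,interpolation=cv2.INTER_CUBIC)
    def L(pts,c):
        a=np.array([(proj(p,n2w(q,P))-Fn+.4)*sc for P in pts]).round().astype(int);cv2.polylines(im,[a],False,c,1)
    L([(-.115,-.055,.008),(.14,-.055,.008),(.14,.055,.008),(-.115,.055,.008),(-.115,-.055,.008)],(0,0,255))
    L([(.128,-.05,.022),(.128,.05,.022)],(0,255,0))
    for y in(-.0485,.0485):L([(-.1,y,.016),(.128,y,.016)],(0,255,255))
    L([(-.009,.072,.032),(-.107,.072,.032)],(255,0,0))
    cv2.imwrite('pics/fit_%s.png'%nm,im)
# plate: near/far top edge corners picks
for p,u in((pt,T(258,386)),(pt,T(352,414)),(pt,T(310,243)),(pt,T(402,277)),(ps,S(287,356)),(ps,S(300,255)),(ps,S(508,268))):
    X=onz(p,u,.028)[:2]-q[:2];c,s=np.cos(q[2]),np.sin(q[2]);print(np.round([c*X[0]+s*X[1],-s*X[0]+c*X[1]],4))
E
```

```text
[ 0.60413976 -0.02621754 -0.33010262]
[[-1.8, -0.0], [-0.5, 1.1], [-0.2, -0.1], [-0.4, 0.7], [-0.3, -2.0], [-0.3, -1.6], [-0.3, 1.6], [-0.5, 0.7], [-0.3, -0.1], [0.9, 2.7], [-0.4, -0.2], [1.9, 0.7]]
[-0.0527  0.0427]
[-0.0498 -0.0399]
[0.0781 0.0405]
[ 0.0751 -0.0431]
[-0.0497 -0.0413]
[-0.049   0.0444]
[0.0754 0.0435]
```

View pics/fit_top.png

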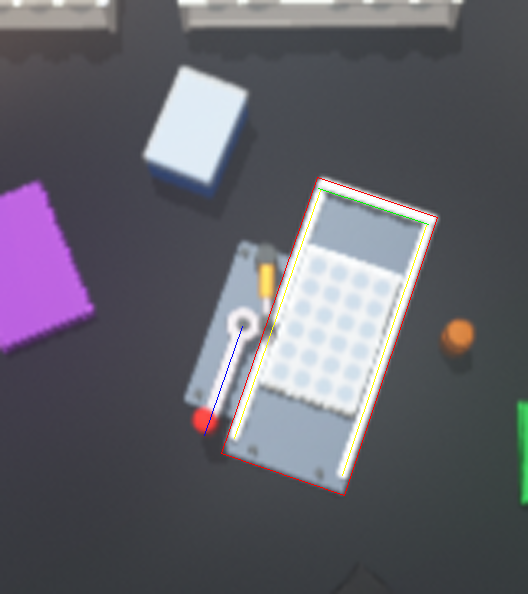

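View pics/fit_side.png

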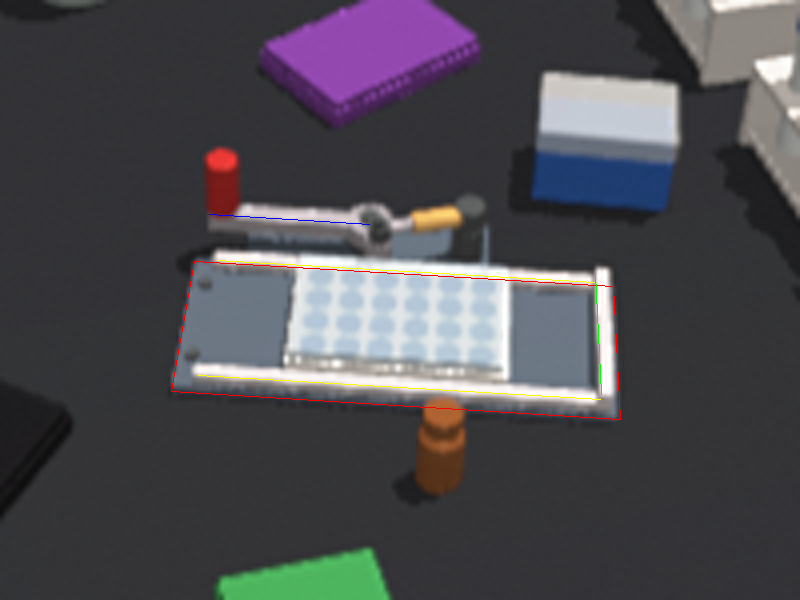

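The white plate, at about (300,178) in the top view and (308,229) in the side view, is the one with the lid and wells, lying between the bright rails. Its look-alikes are black (305,278), purple (206,160) and green (381,216). The red knob is at (262,207) in top and (265,190) in side. The close crop confirms both choices. The fitted nest pose is x 0.604, y -0.026, yaw -0.33, and the plate is about 51 mm short of home.

```bash
cat > mv.py <<'E'
from fit import *
from scipy.spatial.transform import Rotation as R
q=np.load('q.npy')
def tgt(nx,ny,z,push_deg):
    """tool -x along nest direction push_deg, tool down"""
    a=q[2]+np.radians(push_deg); d=np.array([np.cos(a),np.sin(a),0]);x=-d;zz=np.array([0,0,-1.]);y=np.cross(zz,x)
    return n2w(q,(nx,ny,z)),R.from_matrix(np.stack([x,y,zz],1))
def cur():
    s=robot.read_state();w=s['eef_rot'];return s,np.array(s['eef_pos']),R.from_quat([w[1],w[2],w[3],w[0]])
def where():
    s,p,r=cur();X=p[:2]-q[:2];c,sn=np.cos(q[2]),np.sin(q[2])
    d=-r.as_matrix()[:,0];f=s['wrist_force']
    print('t%.2f nest %.1f %.1f z %.1f mm push_deg %.1f  F nest %.1f %.1f %.1f w %.3f'%(s['time'],1e3*(c*X[0]+sn*X[1]),1e3*(-sn*X[0]+c*X[1]),1e3*p[2],np.degrees(np.arctan2(d[1],d[0])-q[2]),c*f[0]+sn*f[1],-sn*f[0]+c*f[1],f[2],s['width']))
def to(nx,ny,z,deg):
    s,p,r=cur();P,Q=tgt(nx,ny,z,deg)
    print('target',P.round(4),'dp cm in current tool',(r.inv().apply(P-p)*100).round(2),'dp in target tool',(Q.inv().apply(P-p)*100).round(2),'turn',np.degrees((r.inv()*Q).as_rotvec()).round(2))
E
python3 - <<'E'
from mv import *
where(); to(-.08,0,.16,0)
E
```

```text
t1.40 nest -514.4 375.0 z 231.3 mm push_deg -6.9  F nest 0.3 0.6 -0.2 w 0.086
target [ 5.285e-01 -3.000e-04  1.600e-01] dp cm in current tool [-47.6  -32.05   7.13] dp in target tool [-43.44 -37.5    7.13] turn [-0.   -0.   -6.86]
```

send_rows --turn '[[0,0,-6.9],[0,0,0],[0,0,0],[0,0,0],[0,0,0],[0,0,0],[0,0,0],[0,0,0],[0,0,0],[0,0,0],[0,0,0],[0,0,0],[0,0,0],[0,0,0],[0,0,0],[0,0,0],[0,0,0],[0,0,0],[0,0,0],[0,0,0]]' --dp '[[0,0,0],[-2.3,-2.0,0],[-2.3,-2.0,0],[-2.3,-2.0,0],[-2.3,-2.0,0],[-2.3,-2.0,0],[-2.3,-2.0,0],[-2.3,-2.0,0],[-2.3,-2.0,0],[-2.3,-2.0,0],[-2.3,-2.0,0],[-2.3,-2.0,0],[-2.3,-2.0,0],[-2.3,-2.0,0],[-2.3,-2.0,0],[-2.3,-2.0,0],[-2.3,-2.0,0],[-2.3,-2.0,0],[-1.0,-0.7,0],[0,0,0]]' --fingers '[0,0,0,0,0,0,0,0,0,0,0,0,0,0,0,0,0,0,0,0]'

```text
time: 3.4
eef_pos: [0.5068, 0.0364, 0.2311]
eef_rot: [-0.0, 0.165, 0.986, 0.0]
wrist_force: [-0.9, -0.3, -1.1]
width: -0.0003
```

```bash
python3 - <<'E'
from mv import *
where(); to(-.08,0,.06,0)
E
```

```text
t3.40 nest -112.4 27.7 z 231.1 mm push_deg -0.1  F nest -0.7 -0.5 -1.1 w -0.000
target [ 5.285e-01 -3.000e-04  6.000e-02] dp cm in current tool [-3.25 -2.77 17.1 ] dp in target tool [-3.24 -2.77 17.11] turn [ 0.   -0.02 -0.07]
```

Some rows fell short because of the joint speed cap. Next I move over the target and descend to z = 60 mm, then check the picture.

send_rows --turn '[[0,0,0],[0,0,0],[0,0,0],[0,0,0],[0,0,0],[0,0,0],[0,0,0],[0,0,0],[0,0,0],[0,0,0],[0,0,0]]' --dp '[[-1.1,-0.9,0],[-1.1,-0.9,0],[-1.0,-1.0,0],[0,0,2.0],[0,0,2.5],[0,0,2.5],[0,0,2.5],[0,0,2.5],[0,0,2.5],[0,0,2.5],[0,0,0]]' --fingers '[0,0,0,0,0,0,0,0,0,0,0]'

```text
time: 4.5
eef_pos: [0.5263, 0.0002, 0.0588]
eef_rot: [-0.003, 0.164, 0.986, 0.0]
wrist_force: [0.1, -0.2, 0.3]
width: -0.0001
```

```bash
python3 - <<'E'
from mv import *
where(); to(-.08,0,.014,0)
for n,(a,b,c,d),f in(('top',(80,260,200,360),3.3),('side',(150,300,210,410),4)):
    p=cap(n);im=cv2.cvtColor(p['frame'],cv2.COLOR_RGB2BGR)[a:b,c:d];cv2.imwrite('pics/%s1.png'%n,cv2.resize(im,None,fx=f,fy=f,interpolation=cv2.INTER_CUBIC))
E
```

```text
t4.50 nest -82.2 -0.2 z 58.8 mm push_deg 0.0  F nest 0.1 -0.2 0.3 w -0.000
target [ 5.285e-01 -3.000e-04  1.400e-02] dp cm in current tool [-0.24  0.02  4.48] dp in target tool [-0.22  0.02  4.48] turn [-0.04 -0.32  0.03]
```

View pics/side1.png

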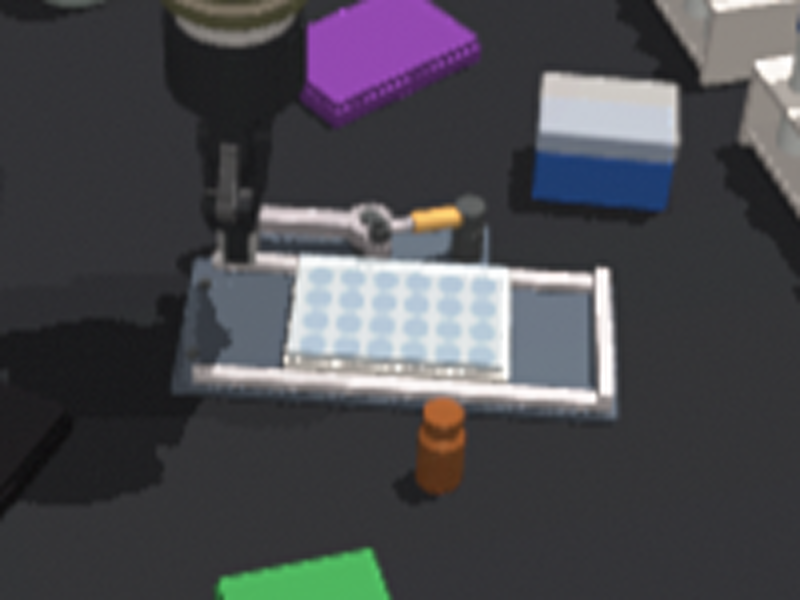

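View pics/top1.png

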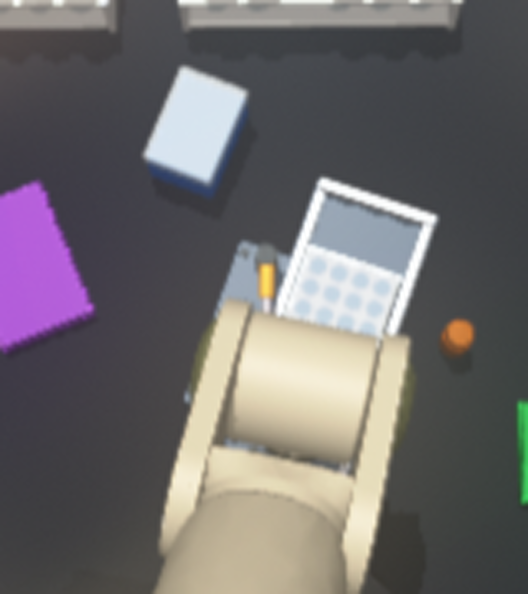

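The side view shows the shut fingertips at crop pixel (238,262), between the rails and behind the plate's near edge, with the knob clear behind the gripper. Now down, then push.

send_rows --turn '[[0,0,0],[0,0,0],[0,0,0],[0,0,0],[0,0,0]]' --dp '[[0,0,1.5],[0,0,1.5],[0,0,1.0],[0,0,0.4],[0,0,0]]' --fingers '[0,0,0,0,0]'

```text
time: 5.1
eef_pos: [0.5278, 0.0003, 0.0176]
eef_rot: [0.0, 0.164, 0.986, 0.0]
wrist_force: [0.1, 0.2, 0.0]
width: -0.0001
```

```bash
python3 - <<'E'
from mv import *
where(); to(-.021,0,.014,0)
E
```

```text
t5.10 nest -80.8 0.3 z 17.6 mm push_deg 0.0  F nest 0.1 0.2 0.0 w -0.000
target [ 0.5843 -0.0194  0.014 ] dp cm in current tool [-5.98 -0.04  0.37] dp in target tool [-5.98 -0.03  0.36] turn [0.   0.02 0.04]
```

send_rows --turn '[[0,0,0],[0,0,0],[0,0,0],[0,0,0],[0,0,0],[0,0,0],[0,0,0],[0,0,0],[0,0,0],[0,0,0],[0,0,0],[0,0,0],[0,0,0],[0,0,0],[0,0,0],[0,0,0]]' --dp '[[0,0,0.2],[-0.5,0,0],[-0.5,0,0],[-0.3,0,0],[-0.3,0,0],[-0.4,0,0],[-0.4,0,0],[-0.4,0,0],[-0.5,0,0],[-0.5,0,0],[-0.5,0,0],[-0.5,0,0],[-0.5,0,0],[-0.4,0,0],[-0.3,0,0],[0,0,0]]' --fingers '[0,0,0,0,0,0,0,0,0,0,0,0,0,0,0,0]'

```text
time: 6.7
eef_pos: [0.5848, -0.0192, 0.0153]
eef_rot: [0.0, 0.164, 0.986, -0.0]
wrist_force: [0.0, 0.3, -0.3]
width: 0.0001
```

```bash
python3 - <<'E'
from mv import *
where(); to(-.011,0,.015,0)
for n,(a,b,c,d),f in(('side',(150,300,210,410),4),):
    p=cap(n);im=cv2.cvtColor(p['frame'],cv2.COLOR_RGB2BGR)[a:b,c:d];cv2.imwrite('pics/%s2.png'%n,cv2.resize(im,None,fx=f,fy=f,interpolation=cv2.INTER_CUBIC))
E
```

```text
t6.70 nest -20.6 0.4 z 15.3 mm push_deg 0.0  F nest -0.1 0.3 -0.3 w 0.000
target [ 0.5937 -0.0227  0.015 ] dp cm in current tool [-0.96 -0.04  0.03] dp in target tool [-0.96 -0.04  0.03] turn [0.   0.03 0.04]
```

View pics/side2.png

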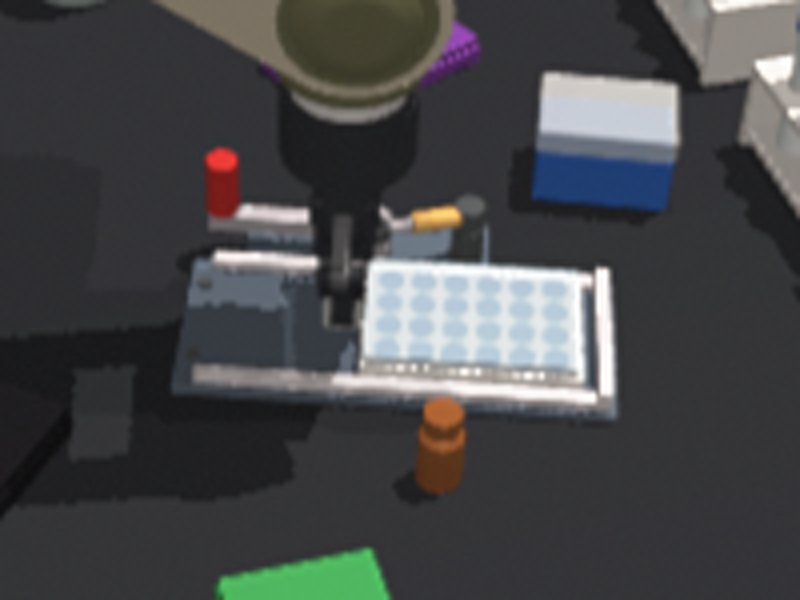

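The plate slid along the rails; about 8 mm of gap shows between its far edge (crop x≈583) and the bar (597). I creep the rest, watching force.

send_rows --turn '[[0,0,0],[0,0,0],[0,0,0],[0,0,0],[0,0,0],[0,0,0],[0,0,0]]' --dp '[[-0.1,0,0],[-0.1,0,0],[-0.1,0,0],[-0.1,0,0],[-0.1,0,0],[-0.1,0,0],[-0.1,0,0]]' --fingers '[0,0,0,0,0,0,0]'

```text
time: 7.45
eef_pos: [0.591, -0.0213, 0.0153]
eef_rot: [-0.0, 0.164, 0.986, -0.0]
wrist_force: [-1.1, -0.7, -0.5]
width: 0.0002
```

```bash
python3 - <<'E'
from mv import *
where()
E
```

```text
t7.45 nest -14.0 0.4 z 15.3 mm push_deg 0.0  F nest -0.8 -1.0 -0.5 w 0.000
```

send_rows --turn '[[0,0,0],[0,0,0]]' --dp '[[-0.1,0,0],[-0.1,0,0]]' --fingers '[0,0]'

```text
time: 7.65
eef_pos: [0.5929, -0.022, 0.0153]
eef_rot: [0.0, 0.164, 0.986, -0.0]
wrist_force: [-0.3, -0.6, 0.5]
width: 0.0002
```

```bash
python3 - <<'E'
from mv import *
where()
for n,(a,b,c,d),f in(('side',(180,270,250,380),6),):
    p=cap(n);im=cv2.cvtColor(p['frame'],cv2.COLOR_RGB2BGR)[a:b,c:d];cv2.imwrite('pics/%s3.png'%n,cv2.resize(im,None,fx=f,fy=f,interpolation=cv2.INTER_CUBIC))
E
```

```text
t7.65 nest -12.0 0.4 z 15.3 mm push_deg 0.0  F nest -0.1 -0.7 0.5 w 0.000
```

View pics/side3.png

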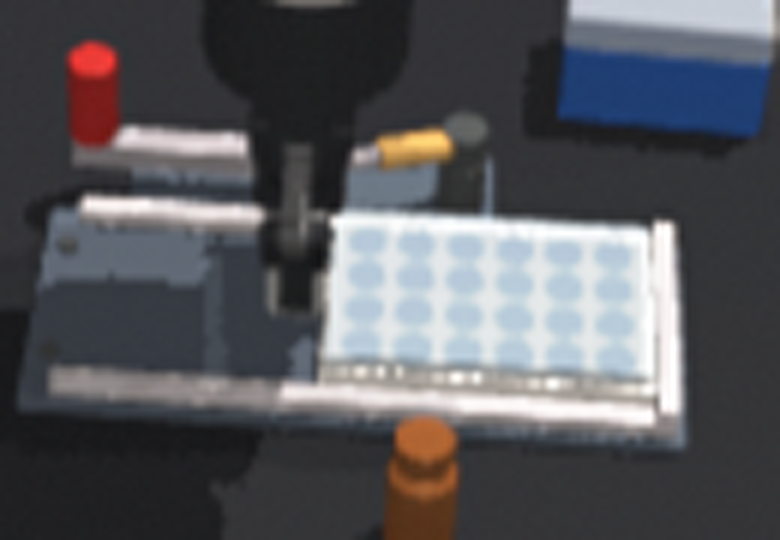

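Almost there. I continue in small steps until the force rises.

send_rows --turn '[[0,0,0],[0,0,0]]' --dp '[[-0.1,0,0],[-0.1,0,0]]' --fingers '[0,0]'

```text
time: 7.9
eef_pos: [0.5932, -0.022, 0.0152]
eef_rot: [-0.002, 0.164, 0.986, 0.0]
wrist_force: [-10.1, 3.8, 8.0]
width: 0.0001
```

send_rows --turn '[[0,0,0]]' --dp '[[-0.1,0,0]]' --fingers '[0]'

```text
time: 8.0
eef_pos: [0.5933, -0.022, 0.0153]
eef_rot: [-0.003, 0.164, 0.986, 0.0]
wrist_force: [-13.4, 4.0, 10.6]
width: -0.0
```

The force rises to about 14 N with the TCP stopped at nest x ≈ -11.6 (expected -11), so the plate is on the stop. Next I back off, rise and look.

send_rows --turn '[[0,0,0],[0,0,0],[0,0,0],[0,0,0],[0,0,0],[0,0,0],[0,0,0],[0,0,0],[0,0,0]]' --dp '[[0.5,0,0],[1.0,0,0],[1.5,0,0],[0,0,-2],[0,0,-2.5],[0,0,-3.0],[0,0,-3.0],[0,0,-1.5],[0,0,0]]' --fingers '[0,0,0,0,0,0,0,0,0]'

```text
time: 8.9
eef_pos: [0.568, -0.0133, 0.1374]
eef_rot: [0.002, 0.164, 0.986, -0.0]
wrist_force: [0.3, -0.3, -0.2]
width: -0.0001
```

```bash
python3 - <<'E'
from mv import *
where(); to(-.099,.115,.13,-90)
for n,(a,b,c,d),f in(('side',(180,270,250,380),6),('top',(80,260,200,360),3.3)):
    p=cap(n);im=cv2.cvtColor(p['frame'],cv2.COLOR_RGB2BGR)[a:b,c:d];cv2.imwrite('pics/%s4.png'%n,cv2.resize(im,None,fx=f,fy=f,interpolation=cv2.INTER_CUBIC))
E
```

```text
t8.90 nest -38.4 0.5 z 137.4 mm push_deg 0.0  F nest 0.4 -0.2 -0.2 w -0.000
target [0.5478 0.1147 0.13  ] dp cm in current tool [ 6.05 11.45  0.71] dp in target tool [11.45 -6.06  0.74] turn [ 0.24  0.2  90.05]
```

View pics/side4.png

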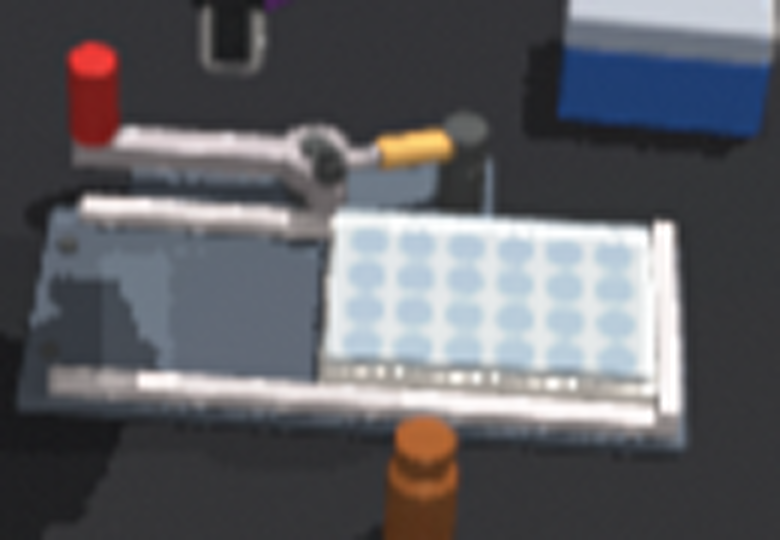

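View pics/top4.png

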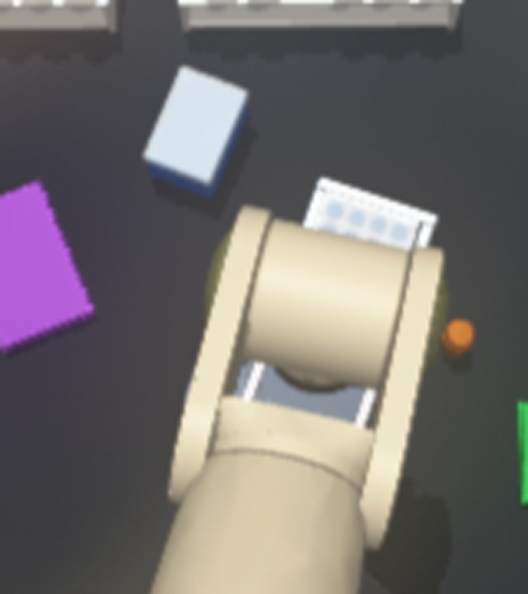

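The plate's far edge is at the bar (crop x≈652), and the lever and knob are undisturbed. Next I rotate the tool 90° and go to the outside (+y) of the knob.

send_rows --turn '[[0,0,8.2],[0,0,8.2],[0,0,8.2],[0,0,8.2],[0,0,8.2],[0,0,8.2],[0,0,8.2],[0,0,8.2],[0,0,8.2],[0,0,8.2],[0,0,8.0],[0,0,0],[0,0,0],[0,0,0],[0,0,0],[0,0,0],[0,0,0]]' --dp '[[0,0,0],[0,0,0],[0,0,0],[0,0,0],[0,0,0],[0,0,0],[0,0,0],[0,0,0],[0,0,0],[0,0,0],[0,0,0],[2.3,-1.2,0],[2.3,-1.2,0],[2.3,-1.2,0],[2.3,-1.2,0],[2.3,-1.2,0],[0,0,0]]' --fingers '[0,0,0,0,0,0,0,0,0,0,0,0,0,0,0,0,0]'

```text
time: 10.7
eef_pos: [0.5463, 0.1175, 0.1337]
eef_rot: [-0.001, 0.813, 0.583, -0.001]
wrist_force: [0.2, 0.2, 0.3]
width: 0.0002
```

```bash
python3 - <<'E'
from mv import *
where(); to(-.099,.115,.045,-90);print(robot.read_state()['joint_pos'].round(2))
for n,(a,b,c,d),f in(('side',(150,300,210,410),4),('top',(80,260,200,360),3.3)):
    p=cap(n);im=cv2.cvtColor(p['frame'],cv2.COLOR_RGB2BGR)[a:b,c:d];cv2.imwrite('pics/%s5.png'%n,cv2.resize(im,None,fx=f,fy=f,interpolation=cv2.INTER_CUBIC))
E
```

```text
t10.70 nest -101.3 117.2 z 133.7 mm push_deg -89.8  F nest 0.2 0.3 0.3 w 0.000
target [0.5478 0.1147 0.045 ] dp cm in current tool [-0.22  0.25  8.87] dp in target tool [-0.22  0.23  8.87] turn [-0.17  0.02  0.22]
[-0.    0.49  1.42  0.    1.23  0.33]
```

View pics/side5.png

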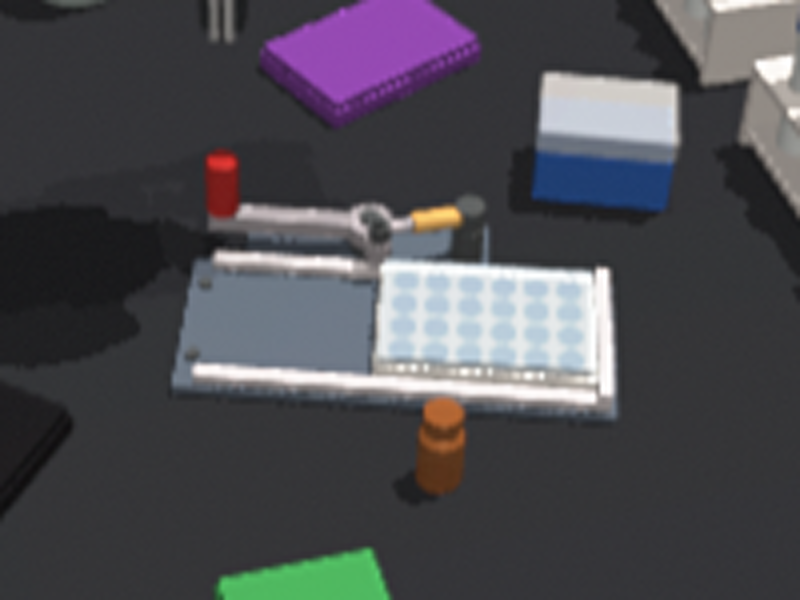

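View pics/top5.png

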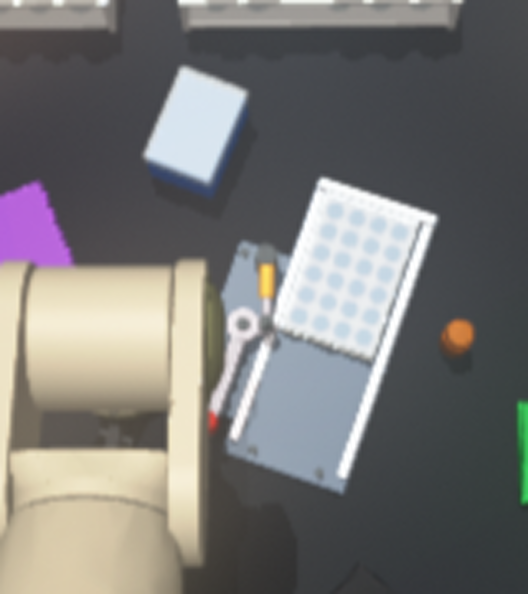

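The top view shows the plate filling the far end, and the knob just visible at crop (212,420). The gripper is well outside it at +y. Descend beside the knob.

send_rows --turn '[[0,0,0.2],[0,0,0],[0,0,0],[0,0,0],[0,0,0],[0,0,0]]' --dp '[[0,0.2,0],[0,0,2.5],[0,0,2.5],[0,0,2.5],[0,0,1.2],[0,0,0]]' --fingers '[0,0,0,0,0,0]'

```text
time: 11.4
eef_pos: [0.5491, 0.1137, 0.0469]
eef_rot: [-0.001, 0.815, 0.58, -0.001]
wrist_force: [0.0, 0.3, 0.4]
width: 0.0
```

```bash
python3 - <<'E'
from mv import *
where(); to(-.099,.095,.045,-90)
for n,(a,b,c,d),f in(('side',(150,300,210,410),4),):
    p=cap(n);im=cv2.cvtColor(p['frame'],cv2.COLOR_RGB2BGR)[a:b,c:d];cv2.imwrite('pics/%s6.png'%n,cv2.resize(im,None,fx=f,fy=f,interpolation=cv2.INTER_CUBIC))
E
```

```text
t11.40 nest -97.4 114.5 z 46.9 mm push_deg -90.2  F nest -0.1 0.3 0.4 w 0.000
target [0.5413 0.0957 0.045 ] dp cm in current tool [-1.95 -0.15  0.19] dp in target tool [-1.95 -0.16  0.19] turn [-0.17  0.06 -0.22]
```

View pics/side6.png

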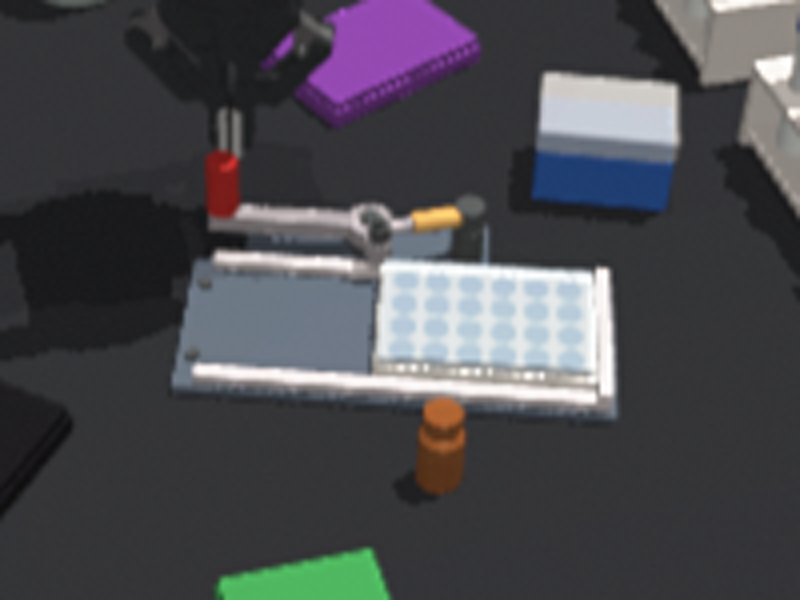

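The fingers stand directly behind the knob (crop (230,150)), lined up with it. I close in and start the arc with the lever.

send_rows --turn '[[0,0,0],[0,0,0],[0,0,0],[0,0,-4],[0,0,-4],[0,0,-4],[0,0,-4],[0,0,-4],[0,0,-4]]' --dp '[[-0.8,-0.1,0.1],[-0.8,0,0],[-0.4,0,0],[-0.6,-0.12,0],[-0.63,-0.13,0],[-0.63,-0.12,0],[-0.63,-0.13,0],[-0.63,-0.12,0],[-0.63,-0.13,0]]' --fingers '[0,0,0,0,0,0,0,0,0]'

```text
time: 12.35
eef_pos: [0.5289, 0.0604, 0.048]
eef_rot: [-0.0, 0.675, 0.738, 0.001]
wrist_force: [1.1, 5.7, 0.2]
width: -0.0003
```

```bash
cat >> mv.py <<'E'
def arc():
    s,p,r=cur();X=p[:2]-q[:2];c,sn=np.cos(q[2]),np.sin(q[2]);v=np.array([c*X[0]+sn*X[1]+.009,-sn*X[0]+c*X[1]-.072])*1e3
    d=-r.as_matrix()[:,0];th=np.degrees(np.arctan2(d[1],d[0])-q[2])+90;t=np.radians(th)
    rh=np.array([-np.cos(t),-np.sin(t)]);tg=np.array([np.sin(t),-np.cos(t)])
    print('tool theta %.1f deg radial %.1f (90) tangential %.1f (-21)'%(th,v@rh,v@tg))
E
python3 - <<'E'
from mv import *
where();arc()
for n,(a,b,c,d),f in(('side',(150,300,210,410),4),):
    p=cap(n);im=cv2.cvtColor(p['frame'],cv2.COLOR_RGB2BGR)[a:b,c:d];cv2.imwrite('pics/%s7.png'%n,cv2.resize(im,None,fx=f,fy=f,interpolation=cv2.INTER_CUBIC))
E
```

```text
t12.35 nest -99.2 57.6 z 48.0 mm push_deg -66.0  F nest -0.8 5.7 0.2 w -0.000
tool theta 24.0 deg radial 88.3 (90) tangential -23.5 (-21)
```

View pics/side7.png

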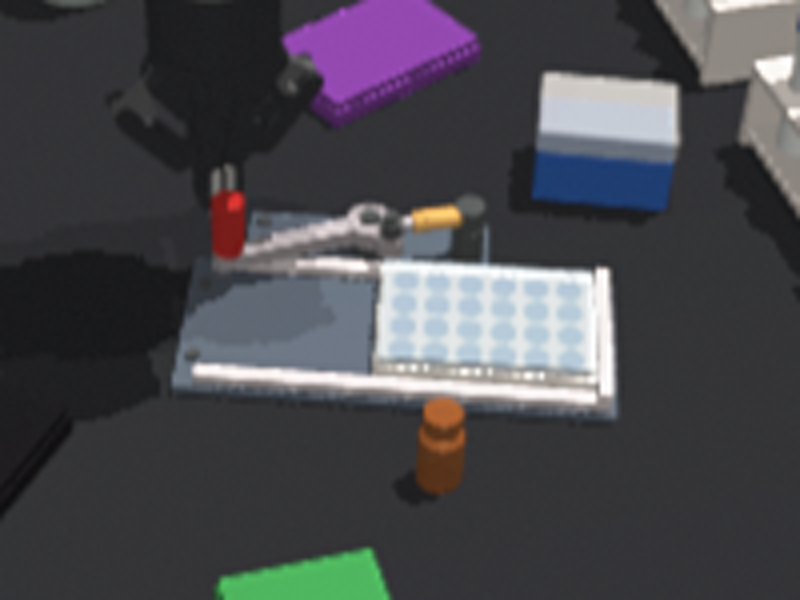

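The lever is turning with the pusher, at about 24° with 5.7 N and the knob squarely in front of the fingers. I continue.

send_rows --turn '[[0,0,-4],[0,0,-4],[0,0,-4],[0,0,-4],[0,0,-4],[0,0,-4],[0,0,-4],[0,0,-4]]' --dp '[[-0.64,-0.14,0],[-0.64,-0.14,0],[-0.64,-0.14,0],[-0.64,-0.14,0],[-0.64,-0.14,0],[-0.64,-0.14,0],[-0.64,-0.14,0],[-0.64,-0.14,0]]' --fingers '[0,0,0,0,0,0,0,0]'

```text
time: 13.2
eef_pos: [0.5348, 0.0093, 0.0478]
eef_rot: [-0.0, 0.446, 0.895, 0.001]
wrist_force: [-0.7, 5.5, 0.4]
width: -0.0001
```

```bash
python3 - <<'E'
from mv import *
where();arc()
for n,(a,b,c,d),f in(('side',(150,300,210,410),4),):
    p=cap(n);im=cv2.cvtColor(p['frame'],cv2.COLOR_RGB2BGR)[a:b,c:d];cv2.imwrite('pics/%s8.png'%n,cv2.resize(im,None,fx=f,fy=f,interpolation=cv2.INTER_CUBIC))
E
```

```text
t13.20 nest -77.1 11.1 z 47.8 mm push_deg -34.1  F nest -2.5 5.0 0.4 w -0.000
tool theta 55.9 deg radial 88.6 (90) tangential -22.3 (-21)
```

View pics/side8.png

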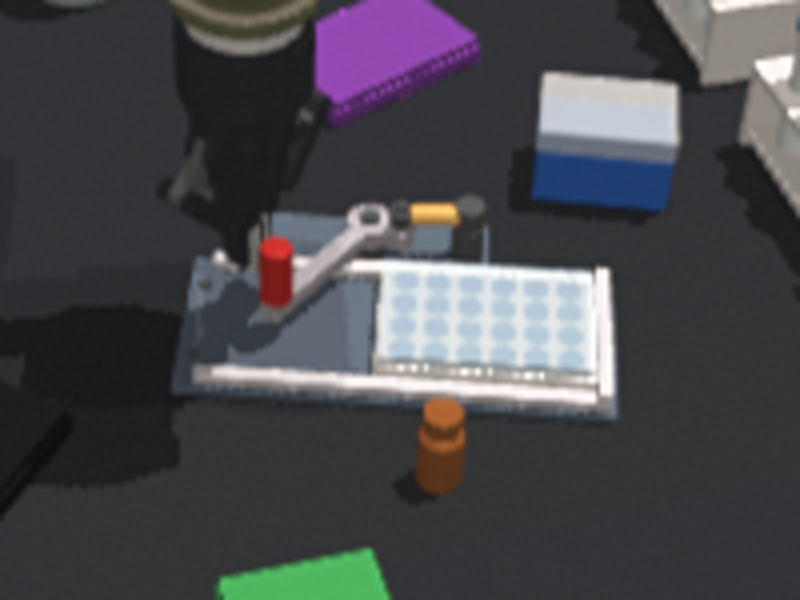

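The lever is at about 56°. I push on past the dead point (71.6°) to about 82°.

send_rows --turn '[[0,0,-4],[0,0,-4],[0,0,-4],[0,0,-4],[0,0,-4],[0,0,-4],[0,0,-2],[0,0,0]]' --dp '[[-0.64,-0.14,0],[-0.64,-0.14,0],[-0.64,-0.14,0],[-0.64,-0.14,0],[-0.64,-0.14,0],[-0.64,-0.14,0],[-0.3,-0.07,0],[0,0,0]]' --fingers '[0,0,0,0,0,0,0,0]'

```text
time: 14.05
eef_pos: [0.5596, -0.0259, 0.0476]
eef_rot: [0.0, 0.235, 0.972, -0.0]
wrist_force: [-0.7, 0.3, 0.1]
width: 0.0004
```

```bash
python3 - <<'E'
from mv import *
where();arc()
for n,(a,b,c,d),f in(('side',(150,300,210,410),4),):
    p=cap(n);im=cv2.cvtColor(p['frame'],cv2.COLOR_RGB2BGR)[a:b,c:d];cv2.imwrite('pics/%s9.png'%n,cv2.resize(im,None,fx=f,fy=f,interpolation=cv2.INTER_CUBIC))
E
```

```text
t14.05 nest -42.2 -14.2 z 47.6 mm push_deg -8.3  F nest -0.8 0.0 0.1 w 0.000
tool theta 81.7 deg radial 90.1 (90) tangential -20.5 (-21)
```

View pics/side9.png

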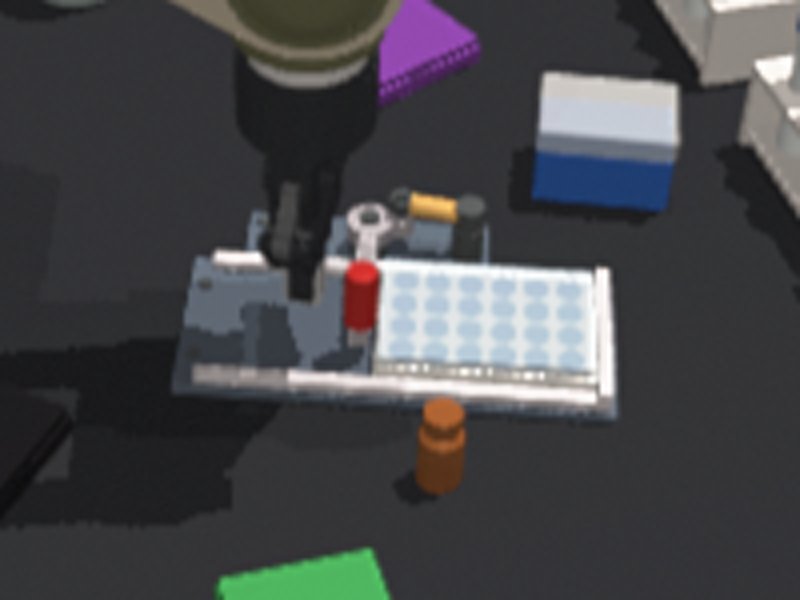

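The lever has snapped across behind the plate, with the knob at crop (361,295) and no contact force left. I retreat clear and check from both cameras.

send_rows --turn '[[0,0,0],[0,0,0],[0,0,0],[0,0,0],[0,0,0],[0,0,0],[0,0,0],[0,0,0],[0,0,0],[0,0,0],[0,0,0],[0,0,0],[0,0,0],[0,0,0],[0,0,0]]' --dp '[[0.5,0,0],[1.0,0,0],[0,0,-2],[0,0,-3],[0,0,-3],[0,0,-3],[0,0,-3],[2.5,0,0],[2.5,0,0],[2.5,0,0],[2.5,0,0],[2.5,0,0],[2.5,0,0],[2,0,0],[0,0,0]]' --fingers '[0,0,0,0,0,0,0,0,0,0,0,0,0,0,0]'

```text
time: 15.6
eef_pos: [0.3919, 0.06, 0.1873]
eef_rot: [-0.001, 0.234, 0.972, 0.0]
wrist_force: [-0.3, -0.3, 0.3]
width: 0.0003
```

```bash
python3 - <<'E'
from mv import *
where()
P={n:cap(n,n+'_end.png') for n in('top','side')}
for n,(a,b,c,d),f in(('side',(180,270,250,380),6),('top',(80,260,200,360),3.3)):
    p=P[n];im=cv2.cvtColor(p['frame'],cv2.COLOR_RGB2BGR)[a:b,c:d].copy();cv2.imwrite('pics/%s10.png'%n,cv2.resize(im,None,fx=f,fy=f,interpolation=cv2.INTER_CUBIC))
    fr=p['frame'].astype(int);m=(fr[...,0]>130)&(fr[...,1]<70)&(fr[...,2]<70);m[:110]=0
    if n=='top': m[:,:220]=0
    ys,xs=np.nonzero(m);sel=(abs(xs-np.median(xs))<25)&(abs(ys-np.median(ys))<25)
    print(n,'red',xs[sel].mean(),ys[sel].mean(),'pred locked top',proj(p,n2w(q,(-.009,-.018,.073))).round(1),'mid',proj(p,n2w(q,(-.009,-.018,.0525))).round(1))
E
```

```text
t15.60 nest -228.7 12.8 z 187.3 mm push_deg -8.1  F nest -0.1 -0.4 0.3 w 0.000
side red 396.82954545454544 121.73863636363636 pred locked top [300.3 218.2] mid [300.1 224.8]
top red 304.1666666666667 189.5 pred locked top [304.2 186.3] mid [303.9 187.5]
```

View pics/side10.png

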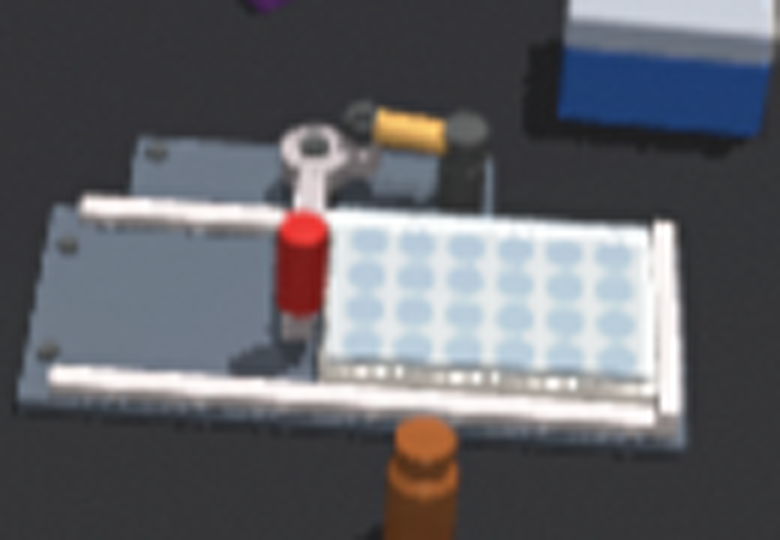

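View pics/top10.png

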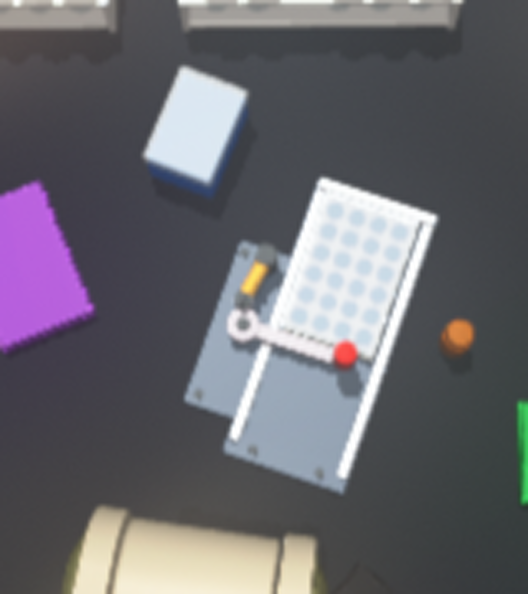

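View pics/top_end.png

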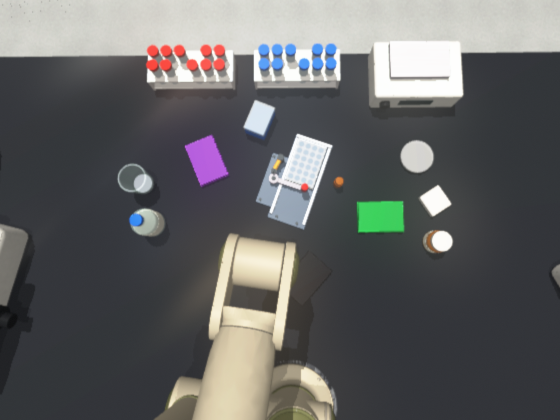

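Both cameras put the knob where a locked lever should be: top about (304.5,187) against a predicted (304,186), and side about (300.5,218) against (300.3,218.2). The plate sits against the bar and nothing else has moved.

```bash
python3 - <<'E'
from bench import robot
print(robot.finish_job(),robot.read_state()['time'])
E
```

```text
the job is handed in; nothing more can be done
the job is handed in; nothing more can be done
```

The plate is pushed home against the far stop and the red-knobbed latch is locked behind it. I handed the job in after about 16 s of the 51 s allowed; the hand-in gives no verdict.

- **Plate:** I pushed it about 50 mm with the shut fingers until the force rose to about 14 N. The fingers stopped about 0.6 mm short of where the fitted nest pose put home, which is within the 2 mm calibration.
- **Latch:** I followed the knob round at about 6 N until the lever snapped past its stiff point. The arm then backed off, and the wrist force read about zero.
- **Last checks:** Both cameras put the knob within about 1 px of where a locked lever should be. The plate's far edge appears to be on the stop bar, and the vial, tip box and other things look unmoved.
- **Disagreements:**
  - The two cameras differed by up to 2–3 px on the nest pose.
  - My automatic red-colour search locked onto the tube caps in the side view and read about 3 px low in the top view. I read the final knob positions from the close-up pictures instead.

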